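Index the dosing arm over the mortar

TASK

The dosing arm is locked by a spring index pin. Hook a fingertip under the pin's pull ring, lift the pin out of its hole, swing the arm one hole so that its nozzle comes to stand over the white mortar, let the pin drop fully home in that hole, and take the hand away. Do not squeeze the ring or wrench the arm against its pin, pick nothing up, and leave the vessels and everything else on the table where they stand.

Things in the scene. Friction and masses are not known exactly. Their poses are not given: they have to be found in the camera images.
- swing_arm (a joint): Angle (rad) of the dosing arm about its upright pivot; 0 = middle hole, where it starts; positive is counter-clockwise from above. Index plate: five holes 25 degrees (0.436 rad) apart, -0.873 to 0.873. Ring and nozzle swing to contrary sides. Pin down: locked, 0.012 rad play. Pin up: turns against light friction (1 to 2 N at the ring), stays where left.
- index_pin (a joint): Height (m) of the spring pin above its seat: 0 = fully home in a hole, above 0.008 = clear of the plate, 0.016 = upper stop. Spring force down 3.5 N at 0, 7.5 N at the stop. Let go between holes it rides on the plate at 0.008 and snaps down when the arm is pushed over a hole (1.5 mm clearance all round).
- ring (a point): Centre of the upright steel pull ring on the pin, 120 mm from the pivot axis, 112 mm above the table with the pin home; moves with pin and arm. Inner diameter 58 mm, outer 70, bar 6 thick. x axis: through the ring's opening, level, toward the pivot; y level across the arm; z up. Free in front (robot side); behind it only the arm's bar, 30 mm wide, top at z = 0.052.
- pivot (a point): Point on the arm's upright pivot axis at the fixed grey stand, 34 mm above the table (level with the index plate's top). The round column about it is 42 mm thick and reaches z = 0.133; the boom to the nozzle has its underside at z = 0.112.
- stand: Fixed grey stand with its aluminium index plate (252 mm across, top at z = 0.034) on the robot's side of the pivot. Origin: on the table under the pivot; its x axis points from the middle hole through the pivot, away from the robot. Contact force on the stand counts the arm, pin and ring that it carries.
- nozzle_tip (a point): Lower end of the thin steel nozzle under the boom, 130 mm from the pivot axis, 85 mm above the table. It starts over bare table, with the mortar one hole to one side and the beaker one hole to the other.
- mortar: White porcelain mortar without its pestle, an opaque bowl 69 mm wide, 47 mm high; loose. Origin: centre of its underside. It stands where the nozzle comes one hole to the left or to the right (varies).
- beaker: Small glass beaker with orange contents, 46 mm wide, 59 mm high; loose; one hole to the other side. Not to be touched. Origin: centre of its underside.
- petri: Lidded petri dish, 66 mm wide, 15 mm high, beside the stand; loose bystander.
- stopper: Rubber stopper, 27 mm wide, 26 mm high, beside the stand; loose bystander.
- tape: Roll of tape lying flat, 62 mm wide, 19 mm high, beside the stand; loose bystander.
- beaker_2: Empty glass beaker, 68 mm wide, 86 mm high, on the left; loose bystander.
- bottle: Dark capped bottle, 52 mm wide, 100 mm high, on the right; loose bystander.
Not all that is in view belongs to the job. What is shaped like the mortar but purple is not meant.

How it is judged:
By the outcome, as a careful person would: the job done as asked, in the order asked, and still so for the second after the job is handed in, with the robot touching nothing.
It also fails if it takes over 51 s, if anything falls off the work surface, if the arm or the gripper's body presses on something with over 40 N, if the wrist force passes 120 N, or if a joint passes its speed limit or range.

ROBOT

A 6-joint arm with a two-finger parallel gripper is mounted at the origin on the work surface; the furniture and walls round the work are solid. World frame = base frame: x ahead of the robot, y to its left, z up, the work surface at z = 0. Lengths are in mm, angles in rad, forces in N, time in s.
With the tool pointing down it reaches from about 275 to 750 mm from the base axis. Payload 10.2 kg.
Tool frame: the origin (TCP) lies at the very end of the fingers, on their centre line; the grasp point (between the pads) lies 19 mm behind it; z points along the fingers, y is the line along which they close (so a half turn about z gives the same grasp; the last joint's range is limited). The gripper opens to 85 mm and grips with 20 to 120 N. Pads are 22 mm wide; open, the fingers measure 114 mm over their backs; the gripper's body (76 mm by 85 mm) begins 54 mm behind the grasp point. The pads swing forward as they close: fully open they stand 13 mm farther back than shut.
Start: joints at [0.945, 0.313, 1.498, -0, 1.331, -0.223], TCP at [205.811, 482.984, 231.294] pointing down, gripper open.
Joint ranges: [-2.94, 2.94], [-0.97, 2.17], [0.19, 2.56], [-1.23, 4.37], [0.02, 3.11], [-2.88, 2.88]. Speed limits (rad/s): [2.39, 2.39, 3.01, 3.14, 3.14, 3.14].

INTERFACE

Orientations are given as a unit quaternion [w, x, y, z].
In Python, from rig import * gives the robot as it stands. The module is installed in compiled form; this text tells all that it offers.
- The arm moves only by the shell command python3 -m crank 'ROWS' [FORCE]. ROWS is JSON, a list that holds one entry, the list of rows, each a list of 7 numbers: the shift along the tool's x, y, z in units of 25 mm (1.0 is 25 mm), then the turn, a rotation vector about the tool's x, y, z in units of 8 degrees (1.0 is 8 degrees), then the finger opening in mm, from 0 to 85.4. A call has exactly 8 rows; each row shifts and turns the commanded pose from where the row before left it, along the tool's axes as they then stand; what a row does not reach is not made up. A row lasts 1/10 s, in which the tool goes at most 50 mm and 8.59 degrees, less where a joint would pass 70% of its speed; a pose out of reach is approached as far as the arm can. A call is refused whole if a number of a shift passes 1 or a number of a turn 1, either way. A call with a gripper value outside its range is refused whole. The fingers move at their own pace and stop on an object; FORCE is the grip in N (left out, the last holds). Time passes only in rows, so rows that do not move let the fingers close, or fill a call up. It gives the time, the measured TCP pose, the force, the opening and the grip force at its end, in the units of the state.
- sense(): the state, without advancing time (a new reading comes with each control period).
- capture(name): name is "scene" or "side" or "wrist"; returns the picture (400x640x3 uint8, blue, green, red); there is no depth.
- camera_model(name): a dict with "fx", "fy", "cx", "cy" (pixels), "k1" (the pictures are not rectified: a ray, as slopes to the right and down, at radius r is drawn at 1 + k1 r^2 times it, then the intrinsics apply), "world_from_camera" (4x4, takes a point from camera to world coordinates); the wrist camera has in their place "T_tool_cam" (4x4, takes a point from camera to tool coordinates, whose origin is the TCP and whose axes are the flange's). Camera axes: x right, y up, looking along -z (the intrinsics and any distortion apply to the point x, -y, -z); pixel columns grow to the right and rows downward; lengths in mm; the calibration is good to about 2 mm. A picture is of the moment at which its call begins: read the wrist's pose just before it. camera_model takes no time and is no camera call.
- finish_job(): hands the job in; it is judged then, once.
The state is a dict: "time_s": time; "joints": joint angles; "dq": joint speeds; "tau": joint torques, N m; "eef_pos": TCP position; "ee_rot": TCP orientation; "force": force on the tool from outside, world axes, zero at the start; "wrist_torque": the same for the moment, N m; "grip_width": opening from 0.0 (shut) to 1.0 (fully open); "grip_force": force on a finger pad.
Only numpy, scipy, OpenCV 4.12 (cv2) and the standard library are available. Lean on these libraries where they do the work, as an engineer would, in place of code of your own. Each camera call takes 0.05 s, during which the arm holds its last target. There are 200 camera calls.

## Working session

There is one attempt and no reset: what is moved stays moved. The work goes in short steps, Python scripts to look and compute and a shell command to move; the robot and the scene stay as the last step left them, time stands still between calls to the robot, and variables do not carry over. Pictures are saved under pics/ and viewed, at most 10 in all, crops included, and the job is handed in when it is done.

```bash
mkdir -p pics; python3 - <<'E'
from rig import *
import cv2,numpy as np
s=sense();print({k:np.round(v,3).tolist() for k,v in s.items()})
for n in("scene","side","wrist"):
    cv2.imwrite(f"pics/{n}0.png",capture(n));m=camera_model(n)
    print(n,{k:np.round(v,4).tolist() for k,v in m.items()})
E
```

```text
{'time_s': 0.0, 'joints': [0.945, 0.313, 1.498, -0.0, 1.331, -0.223], 'dq': [0.002, -0.002, -0.003, 0.0, -0.0, -0.0], 'tau': [0.001, -41.227, -25.974, -0.0, 0.004, 0.0], 'eef_pos': [205.649, 482.751, 230.717], 'ee_rot': [-0.0, 0.2, 0.98, -0.001], 'force': [0.735, 1.555, -0.67], 'wrist_torque': [-0.051, -0.041, 0.018], 'grip_force': 0.0, 'grip_width': 0.999}
scene {'fx': 470.403, 'fy': 470.403, 'cx': 319.4882, 'cy': 193.3748, 'k1': 0.0195, 'world_from_camera': [[-0.4999, 0.6436, -0.5796, -283.5922], [-0.866, -0.3802, 0.3248, 509.1399], [-0.0113, 0.6643, 0.7474, 1213.1816], [0.0, 0.0, 0.0, 1.0]]}
side {'fx': 406.684, 'fy': 406.684, 'cx': 318.4335, 'cy': 187.466, 'k1': -0.0871, 'world_from_camera': [[-0.5953, -0.3779, 0.7091, 1417.8931], [0.8031, -0.2505, 0.5407, 686.3932], [-0.0267, 0.8913, 0.4526, 631.9023], [0.0, 0.0, 0.0, 1.0]]}
wrist {'fx': 315.7537, 'fy': 315.7537, 'cx': 313.2567, 'cy': 201.3417, 'k1': -0.0566, 'T_tool_cam': [[0.0007, 0.9574, 0.2889, 74.9499], [1.0, -0.0008, 0.0004, -1.0224], [0.0006, 0.2889, -0.9574, -142.3899], [0.0, 0.0, 0.0, 1.0]]}
```

View pics/scene0.png

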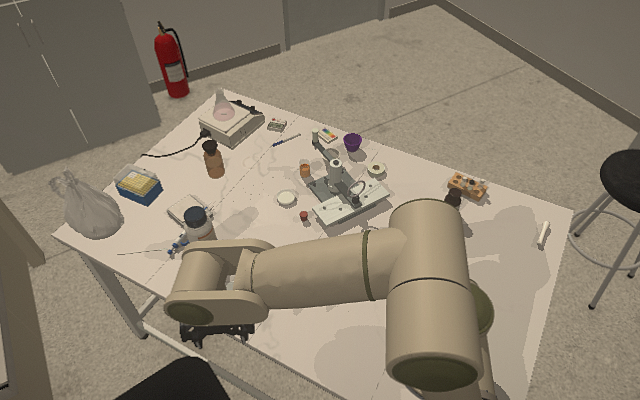

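View pics/side0.png

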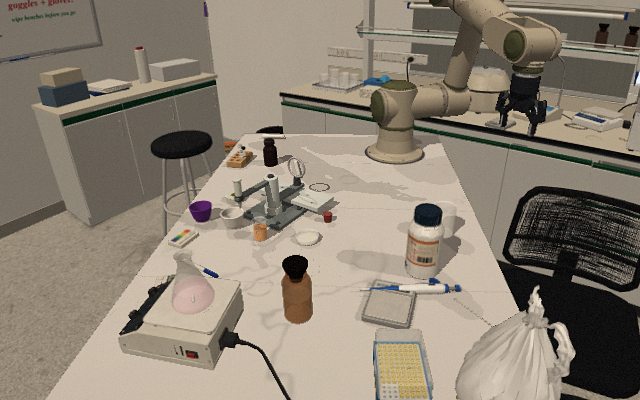

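The scene view shows the stand around (345,190); the side view shows it around (275,200), with the ring at (297,168), mortar near (232,216) and beaker near (260,231). I'll enlarge both.

```bash
python3 - <<'E'
import cv2
a=cv2.imread("pics/scene0.png")[120:240,270:410];b=cv2.imread("pics/side0.png")[140:260,180:340]
cv2.imwrite("pics/a.png",cv2.resize(a,None,fx=5,fy=5,interpolation=cv2.INTER_CUBIC))
cv2.imwrite("pics/b.png",cv2.resize(b,None,fx=5,fy=5,interpolation=cv2.INTER_CUBIC))
E
```

```text
(no output)
```

View pics/a.png

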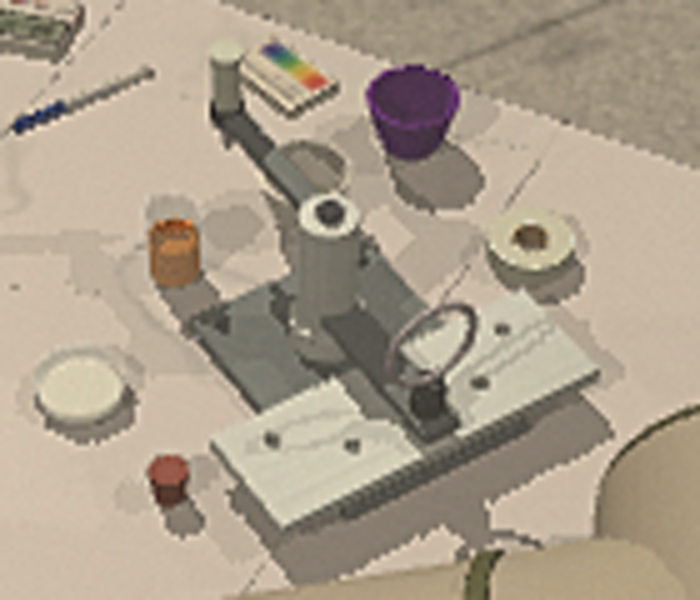

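View pics/b.png

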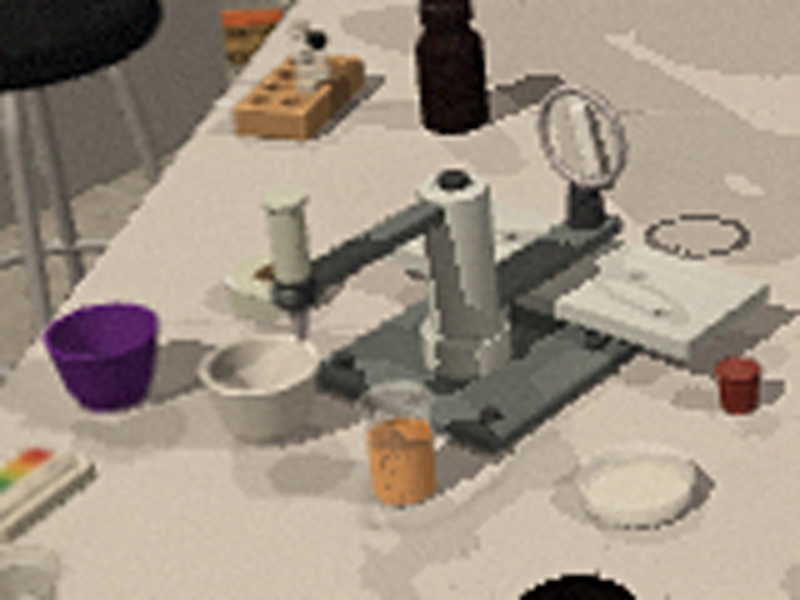

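Crop a: ring centre (432,344), column top (330,215), mortar rim half hidden (310,165), beaker (175,225 top). Crop b: ring (583,137), column top (455,187), mortar rim (262,365), beaker rim (400,397), tape, stopper and petri visible.

```bash
cat > h.py <<'E'
from rig import *
import numpy as np
def ray(n,u,v,s=None):
    m=camera_model(n);p=np.array([(u-m["cx"])/m["fx"],(v-m["cy"])/m["fy"]]);d=p.copy()
    for _ in range(20):d=p/(1+m["k1"]*(d@d))
    T=np.array(m["world_from_camera"]) if s is None else s@np.array(m["T_tool_cam"])
    D=T[:3,:3]@[d[0],-d[1],-1];return T[:3,3],D/np.linalg.norm(D)
def tri(*r):
    A=sum(np.eye(3)-np.outer(d,d) for o,d in r);b=sum((np.eye(3)-np.outer(d,d))@o for o,d in r)
    P=np.linalg.solve(A,b);return P.round(1),[round(float(np.linalg.norm(np.cross(P-o,d))),1) for o,d in r]
def onz(r,z):o,d=r;return (o+d*(z-o[2])/d[2]).round(1)
A=lambda u,v:ray("scene",270+(u+.5)/5-.5,120+(v+.5)/5-.5)
B=lambda u,v:ray("side",180+(u+.5)/5-.5,140+(v+.5)/5-.5)
E
python3 - <<'E'
from h import *
P={}
for n,a,b in[("ring",(432,344),(583,137)),("coltop",(330,215),(455,187)),("mortar rim",(312,165),(262,365)),("beaker rim",(175,225),(400,397)),("pinbase",(428,405),(588,215))]:
    print(n,*tri(A(*a),B(*b)))
print("mortar rim z47",onz(B(262,365),47),"bkr z0",onz(B(402,490),0))
for n,p,z in[("tape",(531,245),19),("petri",(83,385),15),("stopper",(168,468),26)]:print(n,onz(A(*p),z))
print("ring z112",onz(A(432,344),112),onz(B(583,137),112),"col z133",onz(A(330,213),133),onz(B(455,187),133))
E
```

```text
ring [528.7 -77.9 112.9] [0.8, 0.8]
coltop [648.6 -75.3 126.5] [0.7, 0.7]
mortar rim [ 765.2 -131.1   46.4] [3.4, 3.4]
beaker rim [758.8 -19.   55.7] [2.7, 2.7]
pinbase [527.3 -77.6  57. ] [0.2, 0.2]
mortar rim z47 [ 767.3 -124.9   47. ] bkr z0 [766.1 -20.7   0. ]
tape [ 642.7 -241.1   19. ]
petri [690.4  92.9  15. ]
stopper [589.3  82.1  26. ]
ring z112 [530.  -79.2 112. ] [527.7 -77.9 112. ] col z133 [645.2 -73.6 133. ] [659.  -64.3 133. ]
```

Ring and pivot agree with the stated heights and the 120 mm radius. The mortar is on the −y side, so the nozzle swings to −y and the ring to +y (final ring ≈ (539,−25), arm at −0.436). I'll bring the hand in front of the ring with the fingers shut.

```bash
python3 -m crank '[[[0,0,0,0,0,-1,0],[0,0,0,0,0,-1,0],[0,0,0,0,0,-0.9,0],[-0.4,-1,0,0,0,0,0],[-0.4,-1,0,0,0,0,0],[-0.4,-1,0,0,0,0,0],[-0.4,-1,0,0,0,0,0],[-0.4,-1,0,0,0,0,0]]]' 20; python3 -c "
from rig import *;s=sense();print([round(x,3) for x in s['joints']])"
python3 -m crank '[[[-0.4,-1,0,0,0,0,0],[-0.4,-1,0,0,0,0,0],[-0.4,-1,0,0,0,0,0],[-0.4,-1,0,0,0,0,0],[-0.4,-1,0,0,0,0,0],[-0.4,-1,0,0,0,0,0],[-0.4,-1,0,0,0,0,0],[-0.4,-1,0,0,0,0,0]]]';python3 -c "
from rig import *;s=sense();print([round(x,3) for x in s['joints']])"
```

```text
time_s: 0.95
eef_pos: [256.2, 357.0, 231.1]
ee_rot: [-0.0, -0.001, 1.0, -0.0]
force: [0.2, -0.6, -0.1]
grip_width: 0.001
grip_force: 0.0
[np.float64(0.68), np.float64(0.123), np.float64(1.736), np.float64(-0.0), np.float64(1.283), np.float64(-0.893)]
time_s: 1.75
eef_pos: [336.7, 157.2, 231.3]
ee_rot: [-0.0, -0.001, 1.0, -0.0]
force: [0.5, 0.2, 0.9]
grip_width: 0.0
grip_force: 0.0
[np.float64(0.119), np.float64(-0.036), np.float64(1.903), np.float64(-0.0), np.float64(1.275), np.float64(-1.454)]
```

```bash
P='from rig import *;s=sense();print([round(float(x),3) for x in s["joints"]])'
python3 -m crank '[[[-0.3,-1,0,0,0,0,0],[-0.3,-1,0,0,0,0,0],[-0.3,-1,0,0,0,0,0],[-0.3,-1,0,0,0,0,0],[-0.3,-1,0,0,0,0,0],[-0.3,-1,0,0,0,0,0],[-0.3,-1,0,0,0,0,0],[-0.3,-1,0,0,0,0,0]]]';python3 -c "$P"
python3 -m crank '[[[0,-0.7,0,0,-1,0,0],[0,-0.7,0,0,-1,0,0],[0,0,0,0,-1,0,0],[0,0,0,0,-1,0,0],[0,0,0,0,0,0,0],[0,0,0,0,0,0,0],[0,0,0,0,0,0,0],[0,0,0,0,0,0,0]]]';python3 -c "$P"
```

```text
time_s: 2.55
eef_pos: [397.0, -42.7, 231.2]
ee_rot: [-0.0, -0.001, 1.0, 0.0]
force: [-0.1, 1.0, 0.4]
grip_width: 0.0
grip_force: 0.0
[-0.403, 0.03, 1.837, 0.0, 1.274, -1.975]
time_s: 3.35
eef_pos: [397.6, -76.6, 231.6]
ee_rot: [0.275, -0.002, 0.961, 0.0]
force: [-0.0, 0.3, 0.1]
grip_width: 0.001
grip_force: 0.0
[-0.724, -0.253, 2.188, 0.494, 0.835, -2.565]
```

```bash
cat > kin.py <<'E'
import numpy as np
from scipy.spatial.transform import Rotation as R
from scipy.optimize import least_squares
D=[([0.945,0.313,1.498,0,1.331,-0.223],[205.8,483,231.2]),([.68,.123,1.736,0,1.283,-.893],[256.2,357,231.1]),([.119,-.036,1.903,0,1.275,-1.454],[336.7,157.2,231.3]),([-.403,.03,1.837,0,1.274,-1.975],[397,-42.7,231.2]),([-.724,-.253,2.188,.494,.835,-2.565],[397.6,-76.6,231.6])]
def fk(k,q):
    a,d,h,L2,e,L3,L=k
    y=lambda t:R.from_rotvec([0,t,0]);z=lambda t:R.from_rotvec([0,0,t])
    R3=z(q[0])*y(q[1])*y(q[2]);R5=R3*z(q[3])*y(q[4])
    return z(q[0]).apply([a,d,h])+(z(q[0])*y(q[1])).apply([0,0,L2])+R3.apply([e,0,L3])+R5.apply([0,0,L]),R5*z(q[5])
def fit(D=D):
    x0=np.array([0,116,350,500,0,500,250.])
    f=lambda k:np.r_[np.concatenate([fk(k,q)[0]-p for q,p in D]),(k-x0)*.002]
    r=least_squares(f,x0);return r.x,np.abs(r.fun[:-7]).max()
lo=np.array([-2.94,-.97,.19,-1.23,.02,-2.88]);hi=np.array([2.94,2.17,2.56,4.37,3.11,2.88])
E
python3 - <<'E'
from kin import *
k,e=fit();print(k.round(1),e)
q,p=D[4];print(fk(k,q)[1].as_quat().round(3))
R0=np.array([.275,-.002,.961,0]);Rm=R.from_quat([-.002,.961,0,.275]);off=fk(k,q)[1].inv()*Rm;print('toolrot',off.as_rotvec().round(2))
rng=np.random.default_rng(0)
for nm,P,yaw in[("start",[530,-78,130],0),("end",[541,-25,145],-15),("pre",[460,-78,130],0)]:
  for fl in(0,90,180,270):
    for t in(30,40,50,60,70,80):
      # z axis dir tilt t from down
      T=R.from_euler('z',yaw,degrees=True)*R.from_quat([0,1,0,0])*R.from_euler('y',-t,degrees=True)*R.from_euler('z',fl,degrees=True)
      best=None
      for s in range(6):
        q0=rng.uniform(lo,hi) if s else np.clip([-.5,0,2,.3,1,0],lo,hi)
        f=lambda q:np.r_[(fk(k,q)[0]-P)/100,((fk(k,q)[1]*off).inv()*T).as_rotvec()*3]
        r=least_squares(f,q0,bounds=(lo,hi),max_nfev=60)
        if best is None or r.cost<best.cost:best=r
        if best.cost<1e-6:break
      if best.cost<1e-4:print(nm,fl,t,best.x.round(2),'%.0e'%best.cost)
E
```

```text
[4.000e-01 1.162e+02 2.108e+02 4.374e+02 4.650e+01 3.994e+02 2.557e+02] 0.23016847196385015
[-0.681  0.679 -0.194  0.195]
toolrot [0.   0.   1.57]
start 0 30 [-0.48  0.25  1.99  0.52  0.49 -2.46] 8e-24
start 0 50 [-0.58  0.25  2.21  1.8   0.44  2.5 ] 7e-22
start 0 60 [-0.62  0.32  2.3   2.19  0.67  2.07] 6e-22
start 0 70 [-0.66  0.43  2.36  2.36  0.96  1.83] 3e-31
start 0 80 [-0.69  0.58  2.38  2.43  1.26  1.69] 8e-30
start 90 30 [-0.48  0.25  1.99  0.52  0.49 -0.89] 2e-22
start 90 40 [-0.53  0.23  2.11  1.1   0.37 -1.49] 4e-30
start 90 50 [-0.58  0.25  2.21  1.8   0.44 -2.22] 2e-30
start 90 60 [-0.62  0.32  2.3   2.19  0.67 -2.65] 1e-20
start 90 70 [-0.66  0.43  2.36  2.36  0.96 -2.88] 4e-14
start 180 30 [-0.48  0.25  1.99  0.52  0.48  0.68] 2e-29
start 180 40 [-0.53  0.23  2.11  1.1   0.37  0.08] 2e-21
start 180 50 [-0.57  0.25  2.21  1.81  0.44 -0.65] 4e-26
start 180 60 [-0.62  0.32  2.3   2.19  0.67 -1.08] 1e-29
start 180 70 [-0.66  0.43  2.36  2.36  0.96 -1.31] 3e-30
start 180 80 [-0.69  0.58  2.39  2.43  1.26 -1.46] 2e-26
start 270 30 [-0.48  0.25  1.99  0.51  0.49  2.26] 6e-30
[... 1486 characters left out ...]
-0.65  0.09  2.29  1.18  0.43 -1.67] 3e-29
pre 90 50 [-0.72  0.12  2.39  1.74  0.54 -2.29] 2e-23
pre 90 60 [-0.8   0.21  2.48  2.06  0.78 -2.69] 1e-19
pre 180 30 [-0.58  0.11  2.17  0.61  0.49  0.5 ] 6e-31
pre 180 40 [-0.65  0.09  2.29  1.18  0.43 -0.1 ] 7e-19
pre 180 50 [-0.72  0.12  2.39  1.75  0.54 -0.72] 9e-31
pre 180 60 [-0.8   0.21  2.49  2.06  0.78 -1.12] 6e-19
pre 180 70 [-0.86  0.38  2.55  2.2   1.09 -1.39] 1e-26
pre 270 30 [-0.58  0.11  2.17  0.61  0.49  2.08] 6e-30
pre 270 40 [-0.65  0.09  2.29  1.18  0.43  1.48] 4e-27
pre 270 50 [-0.72  0.12  2.39  1.74  0.54  0.86] 3e-25
pre 270 60 [-0.8   0.21  2.48  2.06  0.78  0.45] 6e-21
pre 270 70 [-0.86  0.38  2.55  2.2   1.09  0.19] 1e-22
```

```bash

python3 -m crank '[[[0,0,0,0,0,1,0],[0,0,0,0,0,1,0],[0,0,0,0,0,1,0],[0,0,0,0,0,1,0],[0,0,0,0,0,1,0],[0,0,0,0,0,1,0],[0,0,0,0,0,1,0],[0,0,0,0,0,1,0]]]' >/dev/null
python3 -m crank '[[[0,0,0,0,0,1,0],[0,0,0,0,0,1,0],[0,0,0,0,0,1,0],[0,0,0,0,0,1,0],[0,0,0,0,0,1,0],[0,0,0,0,0,1,0],[0,0,0,0,0,1,0],[0,0,0,0,0,1,0]]]' >/dev/null
python3 -m crank '[[[0,0,0,0,0,1,0],[0,0,0,0,0,1,0],[0,0,0,0,0,1,0],[0,0,0,0,0,1,0],[0,0,0,0,0,1,0],[0,0,0,0,0,1,0],[0,0,0,0,0,0.5,0],[0,0,0,0,0,0,0]]]'
python3 -m crank '[[[0,0,0,0,0.5,0,0],[0,0,0,0,0.5,0,0],[0,0,0,0,0.5,0,0],[0,0,0,0,0.5,0,0],[0,0,0,0,0.5,0,0],[0,0,0,0,0.5,0,0],[0,0,0,0,0.5,0,0],[0,0,0,0,0,0,0]]]'
python3 -c 'from rig import *;s=sense();print([round(float(x),3) for x in s["joints"]])
import cv2;cv2.imwrite("pics/w1.png",capture("wrist"));cv2.imwrite("pics/s1.png",cv2.resize(capture("side")[80:240,160:400],None,fx=3.3,fy=3.3,interpolation=2));print(sense()["time_s"])'
```

```text
time_s: 5.75
eef_pos: [397.4, -76.5, 231.4]
ee_rot: [-0.001, 0.961, 0.001, 0.275]
force: [0.8, 0.8, -0.0]
grip_width: -0.005
grip_force: 0.0
time_s: 6.55
eef_pos: [396.6, -76.6, 230.4]
ee_rot: [-0.001, 0.866, 0.001, 0.5]
force: [0.2, -0.6, -0.2]
grip_width: 0.0
grip_force: 0.0
[-1.065, -0.364, 2.524, 1.332, 0.895, -0.366]
6.65
```

View pics/w1.png

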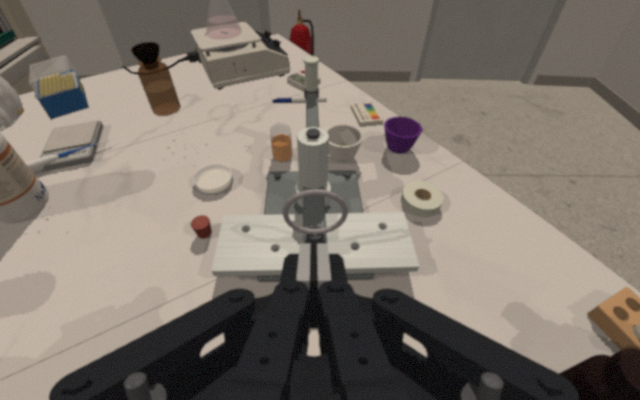

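The wrist view shows the ring at (315,212) dead ahead, the mortar to the right (345,140) and the beaker to the left (281,148), with the shut fingertips at (313,255).

```bash
python3 - <<'E'
from h import *
from scipy.spatial.transform import Rotation as R
T=np.eye(4);T[:3,:3]=R.from_quat([.866,.001,.5,-.001]).as_matrix();T[:3,3]=[396.6,-76.6,230.4]
W=lambda u,v:ray("wrist",u,v,T)
print("ring",tri(W(315,212),A(432,344),B(583,137)))
print("col",tri(W(313,134),A(330,210),B(455,182)))
print("mort",tri(W(345,136),B(262,365)), "bk",tri(W(281,131),A(175,225),B(400,397)))
for n,u,v in[("hole1",246,229),("h2",275,248),("h4",354,246),("h5",383,226)]:print(n,onz(W(u,v),34))
E
```

```text
ring (array([528.9, -78.1, 113. ]), [0.5, 0.6, 1.0])
col (array([648.6, -75.6, 129.7]), [0.8, 1.6, 1.1])
mort (array([ 763.8, -130.2,   44. ]), [0.7, 0.7]) bk (array([759.4, -19.7,  56.1]), [1.9, 3.6, 1.8])
hole1 [567.9  13.3  34. ]
h2 [537.7 -28.1  34. ]
h4 [ 541.  -128.3   34. ]
h5 [ 573.5 -170.    34. ]
```

```bash

python3 -m crank '[[[-0.29,0.01,0.8,0,0,0,0],[-0.29,0.01,0.8,0,0,0,0],[-0.29,0.01,0.8,0,0,0,0],[-0.29,0.01,0.8,0,0,0,0],[-0.29,0.01,0.6,0,0,0,0],[0,0,0.4,0,0,0,0],[0,0,0.2,0,0,0,0],[0,0,0,0,0,0,0]]]'
python3 -c 'from rig import *
import cv2;cv2.imwrite("pics/w2.png",capture("wrist"))'
```

```text
time_s: 7.45
eef_pos: [474.9, -77.2, 145.0]
ee_rot: [-0.001, 0.866, 0.002, 0.5]
force: [0.6, 0.6, -0.1]
grip_width: 0.0
grip_force: 0.0
```

View pics/w2.png

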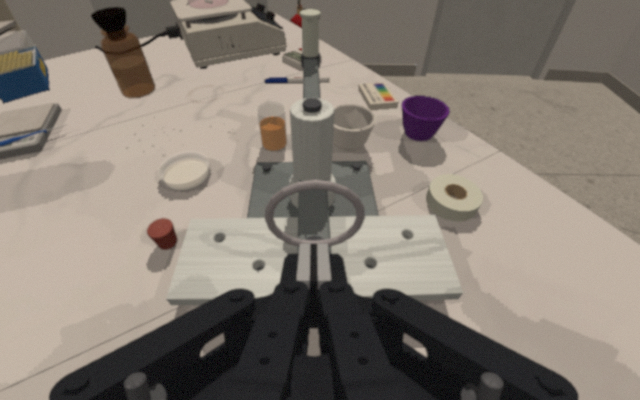

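The ring at (314,213) is still centred ahead and the finger line meets its plane at z≈114, inside the opening, so I'll go in.

```bash

python3 -m crank '[[[0,0,0.5,0,0,0,0],[0,0,0.5,0,0,0,0],[0,0,0.5,0,0,0,0],[0,0,0.5,0,0,0,0],[0,0,0.5,0,0,0,0],[0,0,0.4,0,0,0,0],[0,0,0.3,0,0,0,0],[0,0,0,0,0,0,0]]]'
python3 -c 'from rig import *
import cv2;cv2.imwrite("pics/w3.png",capture("wrist"));cv2.imwrite("pics/s3.png",cv2.resize(capture("side")[90:210,200:360],None,fx=5,fy=5,interpolation=2))'
```

```text
time_s: 8.3
eef_pos: [543.8, -77.5, 104.9]
ee_rot: [-0.001, 0.866, 0.001, 0.5]
force: [-0.4, -0.5, -0.4]
grip_width: -0.003
grip_force: 0.0
```

View pics/s3.png

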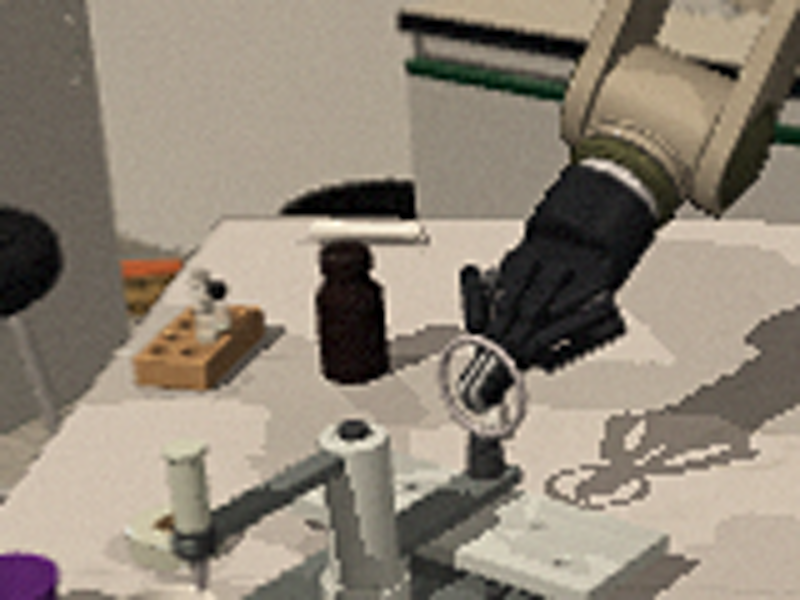

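The side view shows the fingertip through the ring (480,385), touching nothing. Now I'll lift straight up gently (1 mm up = +0.035 x, −0.02 z).

```bash

python3 -m crank '[[[0.05,0,-0.03,0,0,0,0],[0.05,0,-0.03,0,0,0,0],[0.05,0,-0.03,0,0,0,0],[0.05,0,-0.03,0,0,0,0],[0.05,0,-0.03,0,0,0,0],[0.05,0,-0.03,0,0,0,0],[0.05,0,-0.03,0,0,0,0],[0.05,0,-0.03,0,0,0,0]]]'
python3 -m crank '[[[0.035,0,-0.02,0,0,0,0],[0.035,0,-0.02,0,0,0,0],[0.035,0,-0.02,0,0,0,0],[0.035,0,-0.02,0,0,0,0],[0,0,0,0,0,0,0],[0,0,0,0,0,0,0],[0,0,0,0,0,0,0],[0,0,0,0,0,0,0]]]'
```

```text
time_s: 9.2
eef_pos: [543.2, -77.5, 116.7]
ee_rot: [-0.001, 0.866, 0.001, 0.5]
force: [-0.2, -0.1, 0.6]
grip_width: 0.0
grip_force: 0.0
time_s: 10.0
eef_pos: [543.1, -77.5, 120.3]
ee_rot: [-0.001, 0.866, 0.001, 0.5]
force: [-0.4, -0.6, -3.4]
grip_width: 0.001
grip_force: 1.7
```

```bash

python3 -m crank '[[[0.05,0,-0.03,0,0,0,0],[0.05,0,-0.03,0,0,0,0],[0.05,0,-0.03,0,0,0,0],[0.05,0,-0.03,0,0,0,0],[0.05,0,-0.03,0,0,0,0],[0.05,0,-0.03,0,0,0,0],[0,0,0,0,0,0,0],[0,0,0,0,0,0,0]]]'
python3 -m crank '[[[0.035,0,-0.02,0,0,0,0],[0.035,0,-0.02,0,0,0,0],[0.035,0,-0.02,0,0,0,0],[0,0,0,0,0,0,0],[0,0,0,0,0,0,0],[0,0,0,0,0,0,0],[0,0,0,0,0,0,0],[0,0,0,0,0,0,0]]]'
python3 -c 'from rig import *
import cv2;cv2.imwrite("pics/s4.png",cv2.resize(capture("side")[90:210,200:360],None,fx=5,fy=5,interpolation=2));print(sense()["force"])'
```

```text
time_s: 10.8
eef_pos: [543.0, -77.5, 129.3]
ee_rot: [-0.001, 0.866, 0.001, 0.5]
force: [-0.4, -0.4, -5.5]
grip_width: -0.002
grip_force: 2.5
time_s: 11.6
eef_pos: [543.1, -77.5, 132.3]
ee_rot: [-0.001, 0.866, 0.001, 0.5]
force: [0.5, 0.2, -6.7]
grip_width: -0.003
grip_force: 2.9
[-0.89204017 -0.12698973 -7.61244619]
```

View pics/s4.png

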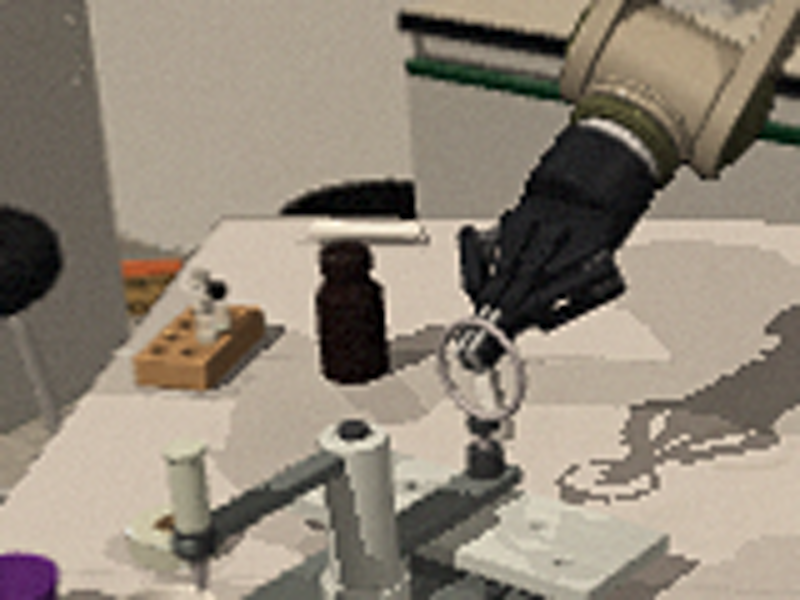

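The pin is about 12 mm up (spring force ≈6.7 N), clear of the plate. Next I swing the hand with the arm about the pivot, shifting −y in the tool frame and yawing clockwise.

```bash

python3 -m crank '[[[0,-0.115,0,-0.162,0,0.094,0],[0,-0.115,0,-0.162,0,0.094,0],[0,-0.115,0,-0.162,0,0.094,0],[0,-0.115,0,-0.162,0,0.094,0],[0,-0.115,0,-0.162,0,0.094,0],[0,-0.115,0,-0.162,0,0.094,0],[0,-0.115,0,-0.162,0,0.094,0],[0,-0.115,0,-0.162,0,0.094,0]]]'
python3 -c 'from rig import *
import cv2;cv2.imwrite("pics/w5.png",capture("wrist"));print(sense()["force"])'
```

```text
time_s: 12.45
eef_pos: [545.0, -54.7, 132.2]
ee_rot: [0.052, 0.861, -0.091, 0.497]
force: [-1.2, -2.1, -5.6]
grip_width: 0.001
grip_force: 2.9
[ 0.39426456 -2.8419041  -6.14742352]
```

View pics/w5.png

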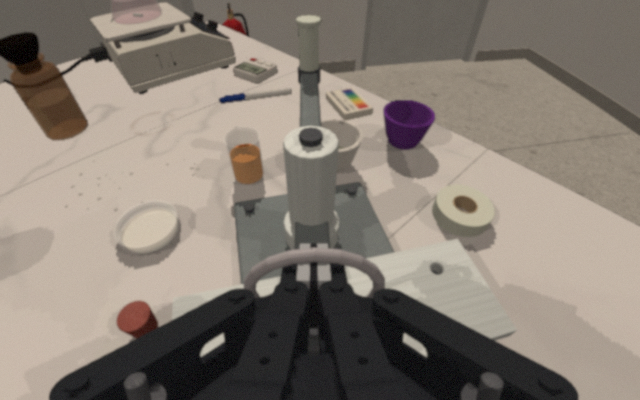

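The wrist view shows the arm following: the ring arch at (314,252) sits on the fingertips, with the boom and column in line near x≈310. I'll continue.

```bash

python3 -m crank '[[[0,-0.115,0,-0.162,0,0.094,0],[0,-0.115,0,-0.162,0,0.094,0],[0,-0.115,0,-0.162,0,0.094,0],[0,-0.115,0,-0.162,0,0.094,0],[0,-0.115,0,-0.162,0,0.094,0],[0,-0.115,0,-0.162,0,0.094,0],[0,-0.115,0,-0.162,0,0.094,0],[0,0,0,0,0,0,0]]]'
python3 -c 'from rig import *
import cv2,numpy as np
a=capture("scene")[120:240,270:410];b=capture("side")[120:240,180:340]
f=lambda i:cv2.resize(i,None,fx=2.8,fy=4,interpolation=2)
w=capture("wrist")[0:300,150:470]
r=lambda i,k:cv2.resize(i,None,fx=k,fy=k,interpolation=2)
A=r(a,3);B=r(b,2.5);c=np.zeros((600,800,3),np.uint8);c[:300,:320]=w;c[:360,360:780]=A;c[300:600,:360]=B[:,:360];cv2.imwrite("pics/m6.png",c);cv2.imwrite("pics/w6.png",w);print(sense()["force"])'
```

```text
time_s: 13.3
eef_pos: [550.8, -34.9, 132.2]
ee_rot: [0.096, 0.85, -0.168, 0.49]
force: [-2.2, -0.3, -6.5]
grip_width: 0.0
grip_force: 3.1
[-1.43604877  2.16415598 -6.04335888]
```

View pics/m6.png

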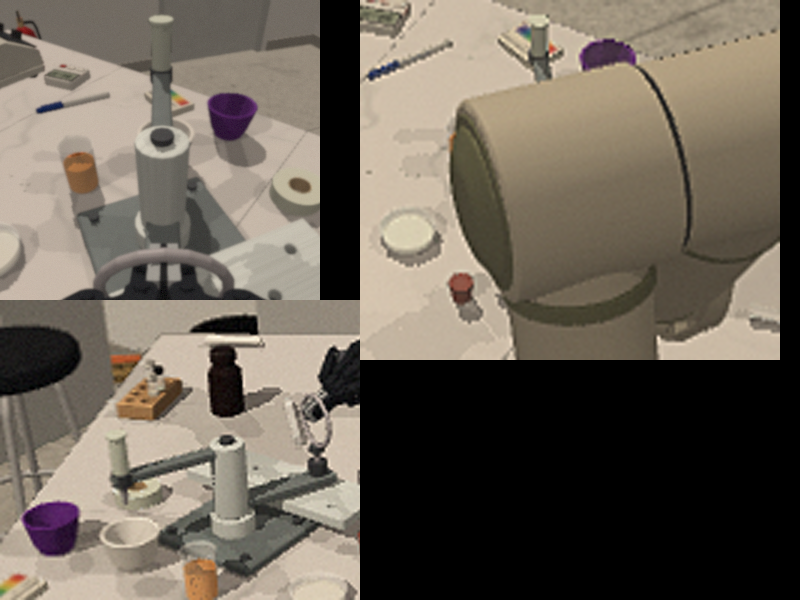

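The arm has swung about 22–23° of 25°: in the wrist view the boom, column and ring all lie on the tool's centre line (x≈162 in the crop), and the side view shows the nozzle moving toward the mortar. My picture views are used up, so from here I go by force readings. I'll lower the pin onto the plate.

```bash
cat > st.py <<'E'
from rig import *
import numpy as np
from scipy.spatial.transform import Rotation as R
F=[];
for _ in range(1):s=sense()
q=s["ee_rot"];r=R.from_quat([q[1],q[2],q[3],q[0]]);z=r.apply([0,0,1])
yaw=np.degrees(np.arctan2(z[1],z[0]));t=s["eef_pos"]-np.array([648.6,-76,0])
print("yaw %.1f"%yaw,"tcp angle %.1f rad %.1f"%(np.degrees(np.arctan2(-t[1],-t[0])),np.hypot(*t[:2])),"F tool",r.inv().apply(s["force"]).round(1),"z",round(float(s["eef_pos"][2]),1))
E
python3 -m crank '[[[-0.035,0,0.02,0,0,0,0],[-0.035,0,0.02,0,0,0,0],[-0.035,0,0.02,0,0,0,0],[0,0,0,0,0,0,0],[0,0,0,0,0,0,0],[0,0,0,0,0,0,0],[0,0,0,0,0,0,0],[0,0,0,0,0,0,0]]]';python3 st.py
python3 -m crank '[[[-0.035,0,0.02,0,0,0,0],[-0.035,0,0.02,0,0,0,0],[-0.035,0,0.02,0,0,0,0],[0,0,0,0,0,0,0],[0,0,0,0,0,0,0],[0,0,0,0,0,0,0],[0,0,0,0,0,0,0],[0,0,0,0,0,0,0]]]';python3 st.py
```

```text
time_s: 14.25
eef_pos: [550.8, -35.4, 129.4]
ee_rot: [0.097, 0.85, -0.168, 0.491]
force: [-3.7, 0.9, -6.1]
grip_width: -0.004
grip_force: 3.2
yaw -22.3 tcp angle -22.5 rad 105.9 F tool [-7.2  0.6 -0.2] z 129.4
time_s: 15.05
eef_pos: [550.9, -35.3, 126.4]
ee_rot: [0.097, 0.85, -0.168, 0.491]
force: [0.1, 2.7, -4.2]
grip_width: -0.001
grip_force: 2.1
yaw -22.3 tcp angle -22.6 rad 105.8 F tool [-4.1 -2.5  1.3] z 126.4
```

```bash

python3 -m crank '[[[-0.035,0,0.02,0,0,0,0],[-0.035,0,0.02,0,0,0,0],[0,0,0,0,0,0,0],[0,0,0,0,0,0,0],[0,0,0,0,0,0,0],[0,0,0,0,0,0,0],[0,0,0,0,0,0,0],[0,0,0,0,0,0,0]]]' | grep force
python3 st.py; python3 -c 'from rig import *
import cv2
cv2.imwrite("pics/w7.png",capture("wrist"));cv2.imwrite("pics/s7.png",capture("side"))';python3 st.py
```

```text
force: [-0.8, 2.9, -5.6]
grip_force: 3.2
yaw -22.3 tcp angle -22.6 rad 106.1 F tool [-5.8 -2.3  1.3] z 124.1
yaw -22.3 tcp angle -22.6 rad 106.1 F tool [-5.6 -2.8  1.9] z 124.2
```

```bash

python3 -m crank '[[[-0.035,0,0.02,0,0,0,0],[-0.035,0,0.02,0,0,0,0],[0,0,0,0,0,0,0],[0,0,0,0,0,0,0],[0,0,0,0,0,0,0],[0,0,0,0,0,0,0],[0,0,0,0,0,0,0],[0,0,0,0,0,0,0]]]' >/dev/null;python3 st.py
python3 - <<'E'
from h import *
import cv2
print(tri(A(226,50),B(286,200)),"cap top")
w6=cv2.imread("pics/w6.png");w7=cv2.imread("pics/w7.png")
for n,(u,v),h in[("cap",(161,27),18),("col",(162,137),14),("plug",(281,250),9),("arch",(162,258),10)]:
    t=w6[max(v-h,0):v+h,u-h:u+h];m=cv2.matchTemplate(w7,t,cv2.TM_CCOEFF_NORMED);_,s,_,l=cv2.minMaxLoc(m)
    print(n,round(s,3),l[0]+h-150-u,l[1]-max(v-h,0))
E
```

```text
yaw -22.3 tcp angle -22.6 rad 105.9 F tool [-3.9 -3.  -0.2] z 122.4
(array([779.3, -72. , 172.2]), [1.1, 1.1]) cap top
cap 0.978 1 -9
col 0.975 0 -9
plug 0.959 2 -6
arch 0.986 0 0
```

The arch stayed fixed to the fingertip while the hand went down 8 mm, so the pin has entered the hole (height ≈4 mm). The small side load says the hole is a little further on, so I'll ease the finger that way and keep lowering.

```bash

python3 -m crank '[[[0,-0.03,0,0,0,0,0],[0,-0.03,0,0,0,0,0],[-0.035,0,0.02,0,0,0,0],[0,0,0,0,0,0,0],[0,0,0,0,0,0,0],[0,0,0,0,0,0,0],[0,0,0,0,0,0,0],[0,0,0,0,0,0,0]]]' >/dev/null;python3 st.py
python3 -m crank '[[[-0.035,0,0.02,0,0,0,0],[-0.035,0,0.02,0,0,0,0],[-0.035,0,0.02,0,0,0,0],[0,0,0,0,0,0,0],[0,0,0,0,0,0,0],[0,0,0,0,0,0,0],[0,0,0,0,0,0,0],[0,0,0,0,0,0,0]]]' >/dev/null;python3 st.py
python3 -m crank '[[[-0.035,0,0.02,0,0,0,0],[-0.035,0,0.02,0,0,0,0],[-0.035,0,0.02,0,0,0,0],[0,0,0,0,0,0,0],[0,0,0,0,0,0,0],[0,0,0,0,0,0,0],[0,0,0,0,0,0,0],[0,0,0,0,0,0,0]]]' >/dev/null;python3 st.py
```

```text
yaw -22.3 tcp angle -23.4 rad 106.0 F tool [-4.1  1.7 -0.2] z 121.3
yaw -22.3 tcp angle -23.4 rad 105.9 F tool [ 0.1 -0.2  0.1] z 118.4
yaw -22.3 tcp angle -23.4 rad 106.0 F tool [-1.4 -0.3 -0.6] z 115.3
```

The contact was lost at z≈119–120, the same height as with the pin home at the start. I'll drop to the ring's middle and compare with the w3 picture (pin home) at the same height.

```bash

python3 -m crank '[[[-0.045,0,0.026,0,0,0,0],[-0.045,0,0.026,0,0,0,0],[-0.045,0,0.026,0,0,0,0],[-0.045,0,0.026,0,0,0,0],[-0.045,0,0.026,0,0,0,0],[-0.045,0,0.026,0,0,0,0],[-0.045,0,0.026,0,0,0,0],[-0.045,0,0.026,0,0,0,0]]]' >/dev/null
python3 -m crank '[[[0,0,0,0,0,0,0],[0,0,0,0,0,0,0],[0,0,0,0,0,0,0],[0,0,0,0,0,0,0],[0,0,0,0,0,0,0],[0,0,0,0,0,0,0],[0,0,0,0,0,0,0],[0,0,0,0,0,0,0]]]' >/dev/null;python3 st.py
python3 - <<'E'
from rig import *
import cv2,numpy as np
w=capture("wrist");cv2.imwrite("pics/w8.png",w);w3=cv2.imread("pics/w3.png")
g=lambda i:cv2.cvtColor(i,cv2.COLOR_BGR2GRAY)
def dark(i,u): # vertical edge energy near ring
    return None
for h in(10,16,24):
  for v in(190,200,210,220,230,240):
    t=g(w3)[v-h:v+h,313-45:313+45];m=cv2.matchTemplate(g(w)[130:300,200:430],t,cv2.TM_CCOEFF_NORMED);_,s,_,l=cv2.minMaxLoc(m)
    print(h,v,round(s,3),l[0]+200-268,l[1]+130-(v-h))
E
```

```text
yaw -22.3 tcp angle -23.4 rad 106.0 F tool [-1.1  0.1  0.4] z 104.9
10 190 0.478 8 -50
10 200 0.51 -49 0
10 210 0.523 27 -42
10 220 0.55 3 -1
10 230 0.8 -9 -1
10 240 0.809 0 0
16 190 0.385 -34 63
16 200 0.419 26 -42
16 210 0.501 28 -39
16 220 0.588 3 -1
16 230 0.667 -1 -1
16 240 0.679 0 -1
24 190 0.424 3 -1
24 200 0.432 -13 66
24 210 0.473 3 -1
24 220 0.532 3 -1
24 230 0.599 0 -1
24 240 0.715 0 -1
```

The ring matches to within about 1 px vertically, so the pin is home. I'll withdraw along the tool axis.

```bash

python3 -m crank '[[[0,0,-0.3,0,0,0,0],[0,0,-0.5,0,0,0,0],[0,0,-0.5,0,0,0,0],[0,0,-0.5,0,0,0,0],[0,0,-0.5,0,0,0,0],[0,0,-0.5,0,0,0,0],[0,0,-0.5,0,0,0,0],[0,0,0,0,0,0,0]]]'
python3 -m crank '[[[0.3,0,-0.5,0,0,0,0],[0.3,0,-0.5,0,0,0,0],[0.3,0,-0.5,0,0,0,0],[0.2,0,-0.3,0,0,0,0],[0,0,0,0,0,0,0],[0,0,0,0,0,0,0],[0,0,0,0,0,0,0],[0,0,0,0,0,0,0]]]'
python3 - <<'E'
from h import *
import cv2
from scipy.spatial.transform import Rotation as R
s=sense();q=s["ee_rot"];w=capture("wrist");cv2.imwrite("pics/w9.png",w);sd=capture("side");cv2.imwrite("pics/s9.png",sd)
rt=R.from_quat([q[1],q[2],q[3],q[0]]);m=camera_model("wrist")
C=rt.as_matrix()@np.array(m["T_tool_cam"])[:3,:3];o=s["eef_pos"]+rt.as_matrix()@np.array(m["T_tool_cam"])[:3,3]
def proj(P):
    p=C.T@(np.array(P)-o);d=np.array([p[0],-p[1]])/-p[2];d=d*(1+m["k1"]*d@d);return np.array([m["cx"],m["cy"]])+m["fx"]*d
# fit ring: render candidate rings, score by ring-bar contrast (dark bar vs. offset pixels)
g=cv2.GaussianBlur(cv2.cvtColor(w,cv2.COLOR_BGR2GRAY).astype(np.float32),(0,0),1)
lap=cv2.magnitude(cv2.Sobel(g,cv2.CV_32F,1,0),cv2.Sobel(g,cv2.CV_32F,0,1))
best=[]
for dg in np.arange(18,30,.5):
  for h in range(-4,14):
    a=np.radians(180+1.5-dg);er=np.array([np.cos(a),np.sin(a),0]);et=np.array([-er[1],er[0],0]);c=np.array([648.6,-76,113+h])+120*er
    sc=0;n=0
    for th in np.radians(np.arange(0,180,4)):
      for rr in(29,35):
        u,v=proj(c+rr*(np.cos(th)*et+np.array([0,0,np.sin(th)])))
        if 0<=u<639 and 0<=v<399:sc+=min(lap[int(round(v)),int(round(u))],120);n+=1
    if n:best.append((round(sc/n,1),dg,h,n))
best.sort(reverse=True);print(best[:8])
for n,P in[("ring",(538.6,-28,113))]:print(n,proj(P).round(0))
a=cv2.imread("pics/side0.png")
for n,(u,v),k in[("mortar",(226,222),9),("beaker",(260,234),9),("petri",(299,238),10),("stopper",(328,217),7),("tape",(228,198),7)]:
    d=g2=np.abs(a[v-k:v+k,u-k:u+k].astype(int)-sd[v-k:v+k,u-k:u+k]).mean();print(n,round(d,1))
E
```

```text
time_s: 21.6
eef_pos: [484.3, -6.2, 146.7]
ee_rot: [0.096, 0.849, -0.168, 0.491]
force: [-0.0, 0.1, -0.2]
grip_width: 0.0
grip_force: 0.0
time_s: 22.4
eef_pos: [461.9, 2.6, 191.8]
ee_rot: [0.097, 0.85, -0.168, 0.49]
force: [-0.8, 0.3, -0.2]
grip_width: 0.002
grip_force: 0.0
[(np.float32(67.5), np.float64(25.5), 1, 90), (np.float32(67.5), np.float64(25.0), 1, 90), (np.float32(66.3), np.float64(25.5), 2, 90), (np.float32(64.0), np.float64(26.0), 2, 90), (np.float32(63.7), np.float64(25.0), 2, 90), (np.float32(63.7), np.float64(24.5), 1, 90), (np.float32(63.4), np.float64(25.0), 0, 90), (np.float32(62.6), np.float64(24.5), 0, 90)]
ring [311. 226.]
mortar 5.2
beaker 3.1
petri 2.3
stopper 2.8
tape 36.2
```

The ring fit gives 25.3° and a height of about +1 mm. I'll run the same fit on w2 (pin known home) as a baseline for that 1 mm.

```bash
python3 - <<'E'
from h import *
import cv2
from scipy.spatial.transform import Rotation as R
m=camera_model("wrist");T=np.array(m["T_tool_cam"]);s=sense()
def run(f,q,pos,degs):
    M=R.from_quat([q[1],q[2],q[3],q[0]]).as_matrix();C=M@T[:3,:3];o=np.array(pos)+M@T[:3,3]
    g=cv2.GaussianBlur(cv2.cvtColor(cv2.imread(f),cv2.COLOR_BGR2GRAY).astype(np.float32),(0,0),1)
    lap=np.minimum(cv2.magnitude(cv2.Sobel(g,cv2.CV_32F,1,0),cv2.Sobel(g,cv2.CV_32F,0,1)),120)
    th=np.radians(np.arange(0,180,3));b=[]
    for dg in degs:
      a=np.radians(181.5-dg);er=np.array([np.cos(a),np.sin(a),0]);et=np.array([-er[1],er[0],0])
      for h in np.arange(-4,12,.5):
        P=np.concatenate([np.array([648.6,-76,113+h])+120*er+r*(np.cos(th)[:,None]*et+np.sin(th)[:,None]*[0,0,1]) for r in(29,35)])
        p=(P-o)@C;d=np.c_[p[:,0],-p[:,1]]/-p[:,2:];d*=1+m["k1"]*(d**2).sum(1)[:,None];d=(d*m["fx"]+[m["cx"],m["cy"]]).astype(np.float32)
        b.append((float(cv2.remap(lap,d[:,:1],d[:,1:],1).mean()),float(dg),float(h)))
    print(f,[tuple(np.round(x,1).tolist()) for x in sorted(b)[::-1][:4]])
run("pics/w2.png",[-.001,.866,.002,.5],[474.9,-77.2,145.0],np.arange(-4,4.1,.5))
run("pics/w9.png",s["ee_rot"],s["eef_pos"],np.arange(20,30,.5))
E
```

```text
pics/w2.png [(58.9, 0.0, -3.0), (58.5, 0.0, -2.5), (57.1, 0.0, -3.5), (55.2, 0.5, -3.0)]
pics/w9.png [(66.7, 25.5, 1.5), (66.6, 25.0, 1.0), (66.4, 25.0, 1.5), (66.2, 25.5, 2.0)]
```

```bash
cat > fitr.py <<'E'
from h import *
import cv2
from scipy.spatial.transform import Rotation as R
def fit(f,n,degs,q=None,pos=None,lo=0,hi=180):
    m=camera_model(n)
    if n=="wrist":
        t=np.array(m["T_tool_cam"]);M=R.from_quat([q[1],q[2],q[3],q[0]]).as_matrix();C=M@t[:3,:3];o=np.array(pos)+M@t[:3,3]
    else:t=np.array(m["world_from_camera"]);C=t[:3,:3];o=t[:3,3]
    g=cv2.resize(cv2.cvtColor(cv2.imread(f),cv2.COLOR_BGR2GRAY).astype(np.float32),None,fx=4,fy=4,interpolation=2)
    g=cv2.GaussianBlur(g,(0,0),3);lap=np.minimum(cv2.magnitude(cv2.Sobel(g,5,1,0),cv2.Sobel(g,5,0,1)),60)
    th=np.radians(np.arange(lo,hi,3));b=[]
    for dg in degs:
      a=np.radians(181.5-dg);er=np.array([np.cos(a),np.sin(a),0]);et=np.array([-er[1],er[0],0])
      for h in np.arange(-6,12,.5):
        P=np.concatenate([np.array([648.6,-76,113+h])+120*er+r*(np.cos(th)[:,None]*et+np.sin(th)[:,None]*[0,0,1]) for r in(29,35)])
        p=(P-o)@C;d=np.c_[p[:,0],-p[:,1]]/-p[:,2:];d*=1+m["k1"]*(d**2).sum(1)[:,None]
        d=(((d*m["fx"]+[m["cx"],m["cy"]])+.5)*4-.5).astype(np.float32)
        b.append((float(cv2.remap(lap,d[:,:1].copy(),d[:,1:].copy(),1).mean()),float(dg),float(h)))
    print(f,[tuple(np.round(x,1).tolist()) for x in sorted(b)[::-1][:3]])
if __name__=="__main__":
    Z=np.arange(-4,4.1,.5);E=np.arange(20,30,.5)
    fit("pics/side0.png","side",Z,hi=360);fit("pics/s7.png","side",E,hi=360);fit("pics/s9.png","side",E,hi=360)
    fit("pics/w1.png","wrist",Z,[-.001,.866,.001,.5],[396.6,-76.6,230.4])
    fit("pics/w3.png","wrist",Z,[-.001,.866,.001,.5],[543.8,-77.5,104.9],35,146)
    q=sense()["ee_rot"]
    fit("pics/w8.png","wrist",E,q,[551.3,-33.9,104.9],35,146)
E
python3 fitr.py
```

```text
pics/side0.png [(43.5, 0.5, -3.5), (43.4, 0.5, -3.0), (43.1, 0.5, -4.0)]
pics/s7.png [(46.8, 29.5, 0.5), (46.8, 29.5, 0.0), (46.7, 29.5, 1.0)]
pics/s9.png [(42.9, 21.0, -5.5), (42.7, 21.0, -5.0), (42.7, 21.0, -6.0)]
pics/w1.png [(19.3, 0.0, -4.0), (19.3, 0.0, -3.5), (19.1, 0.0, -4.5)]
pics/w3.png [(24.5, 0.0, -2.5), (24.1, -1.5, -6.0), (23.8, 0.0, -3.0)]
pics/w8.png [(20.2, 24.5, 7.0), (19.9, 25.0, 0.5), (19.5, 24.0, 6.5)]
```

The contact height says the pin is home, but the wrist fit leaves a few mm of doubt. I'll move the hand to the same pose relative to the arm as in w2 and compare the two pictures directly.

```bash

python3 -m crank '[[[0,0,0,-0.292,0,0.169,0],[-0.2,-0.05,0.4,0,0,0,0],[-0.2,-0.05,0.4,0,0,0,0],[-0.2,-0.05,0.4,0,0,0,0],[-0.2,-0.05,0.4,0,0,0,0],[-0.25,-0.06,0.35,0,0,0,0],[0,0,0,0,0,0,0],[0,0,0,0,0,0,0]]]'
cat > cmp.py <<'E'
from fitr import *
s=sense();w=capture("wrist");cv2.imwrite("pics/w10.png",w)
M=R.from_quat([s["ee_rot"][i] for i in(1,2,3,0)]);print(M.apply([0,0,1]).round(3),s["eef_pos"].round(1) if hasattr(s["eef_pos"],"round") else s["eef_pos"])
w2=cv2.imread("pics/w2.png")
for n,a,b,c,d in[("arch",175,205,255,375),("left",190,235,258,290),("right",190,235,340,372),("coltop",95,120,290,335)]:
    m=cv2.matchTemplate(w,w2[a:b,c:d],cv2.TM_CCOEFF_NORMED);_,sc,_,l=cv2.minMaxLoc(m);print(n,round(sc,3),l[0]-c,l[1]-a)
fit("pics/w2.png","wrist",np.arange(-3,3.1,.5),[-.001,.866,.002,.5],[474.9,-77.2,145.0])
fit("pics/w10.png","wrist",np.arange(21,29,.5),s["ee_rot"],s["eef_pos"])
E
python3 cmp.py
```

```text
time_s: 23.3
eef_pos: [490.9, -3.7, 145.2]
ee_rot: [0.108, 0.846, -0.188, 0.488]
force: [-0.0, -0.1, -0.3]
grip_width: -0.004
grip_force: 0.0
[ 0.784 -0.366 -0.501] [490.9  -3.7 145.2]
arch 0.635 -132 84
left 0.687 -252 -78
right 0.715 -252 -118
coltop 0.937 -2 1
pics/w2.png [(19.1, 0.0, -2.5), (18.7, 0.0, -3.0), (18.4, 0.0, -2.0)]
pics/w10.png [(22.3, 25.0, -3.0), (22.2, 25.0, -2.5), (22.0, 25.0, 0.0)]
```

At the matched pose the ring fits at 25.0° and −2.5 to −3 mm, the same as the pin-home baseline (−2.5). One local ring match and a final touch check, then I hand in.

```bash

python3 -m crank '[[[0.2,0,-0.4,0,0,0,0],[0.2,0,-0.4,0,0,0,0],[0.2,0,-0.4,0,0,0,0],[0,0,-0.2,0,0,0,0],[0,0,0,0,0,0,0],[0,0,0,0,0,0,0],[0,0,0,0,0,0,0],[0,0,0,0,0,0,0]]]'
python3 - <<'E'
import cv2
g=lambda f:cv2.Canny(cv2.imread(f),60,140).astype('float32')
g=lambda f:cv2.GaussianBlur(cv2.Canny(cv2.imread(f),50,120),(0,0),1.2)
a,b=g("pics/w2.png"),g("pics/w10.png")
for n,r0,r1,c0,c1 in[("arch",172,205,258,372),("left",190,235,258,290),("right",190,235,340,372),("all",172,248,256,374)]:
    m=cv2.matchTemplate(b[r0-16:r1+16,c0-12:c1+12],a[r0:r1,c0:c1],cv2.TM_CCOEFF_NORMED);_,s,_,l=cv2.minMaxLoc(m);print(n,round(s,3),l[0]-12,l[1]-16)
E
```

```text
time_s: 24.15
eef_pos: [470.4, 5.9, 175.5]
ee_rot: [0.108, 0.846, -0.188, 0.488]
force: [0.6, 0.6, -0.6]
grip_width: 0.0
grip_force: 0.0
arch 0.638 1 1
left 0.706 1 1
right 0.518 1 0
all 0.542 1 1
```

The ring stands within 1 px (about 0.6 mm) of its pin-home place, one hole round.

```bash
python3 -c "from rig import *;print(finish_job())"
```

```text
the job is handed in; nothing more can be done
None
```

The arm has been swung one hole (about 25°) so the nozzle should stand over the white mortar, the pin measures home to within about 1 mm, the hand is clear, and the job was handed in at about 24 s; the final state was checked by force and picture measurement because my picture views were used up.

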